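# Stack a printed sensor canister on its assembly stand

### The arm

A 6-joint arm with a two-finger parallel gripper is mounted at the origin on the work surface. World frame = base frame: x ahead of the robot, y to its left, z up, the work surface at z = 0. Lengths are in mm, angles in rad, forces in N, time in s.
With the tool pointing down it reaches from about 275 to 750 mm from the base axis. Payload 10.2 kg.
Tool frame: the origin (TCP) lies at the very end of the fingers, on their centre line; the grasp point (between the pads) lies 19 mm behind it; z points along the fingers, y is the line along which they close (so a half turn about z gives the same grasp; the last joint's range is limited). The gripper opens to 85 mm and grips with 20 to 120 N. Pads are 22 mm wide; open, the fingers measure 114 mm over their backs; the gripper's body (76 mm by 85 mm) begins 54 mm behind the grasp point. The pads swing forward as they close: fully open they stand 13 mm farther back than shut.
Start: joints at [-1.516, 0.313, 1.498, -0, 1.331, -0.223], TCP at [143.963, -504.882, 231.294] pointing down, gripper open.
Joint ranges: [-2.94, 2.94], [-0.97, 2.17], [0.19, 2.56], [-1.23, 4.37], [0.02, 3.11], [-2.88, 2.88]. Speed limits (rad/s): [2.39, 2.39, 3.01, 3.14, 3.14, 3.14].

### API

Orientations are given as a unit quaternion [w, x, y, z].
In Python, from rig import ctrl, optics gives the robot as it stands. The module is installed in compiled form; this text tells all that it offers.
- The arm moves only by the shell command python3 -m handwheel 'ROWS' [FORCE]. ROWS is JSON, a list that holds one entry, the list of rows, each a list of 5 numbers: the gripper command: -1 is fully open, 1 is shut, values between are in proportion, then the shift along the world's x, y, z in units of 50 mm (1.0 is 50 mm), then the turn about the world's z in units of 8 degrees (1.0 is 8 degrees). In form: [[[gripper, tx, ty, tz, twist], ...]]. A call has 1 to 10 rows; each row shifts and turns the commanded pose from where the row before left it; what a row does not reach is not made up. A row lasts 1/10 s, in which the tool goes at most 50 mm and 8.59 degrees, less where a joint would pass 70% of its speed; a pose out of reach is approached as far as the arm can. A call is refused whole if a number of a shift passes 1 or a number of a turn 1, either way. A call with a gripper value outside its range is refused whole. The fingers move at their own pace and stop on an object; FORCE is the grip in N (left out, the last holds). Time passes only in rows, so rows that do not move let the fingers close. It gives the time, the measured TCP pose, the force, the opening and the grip force at its end, in the units of the state.
- ctrl.sense(): the state, without advancing time (a new reading comes with each control period).
- optics.capture(name): name is "scene" or "top" or "wrist"; returns a dict with "img" (400x640x3 uint8, blue, green, red), "K" (3x3 intrinsics, pixels), "R" (3x3) and "t" (3): a world point X has camera coordinates R X + t. Camera axes: x right, y down, z forward; pixel columns grow to the right and rows downward; lengths in mm; the calibration is good to about 2 mm. A picture is of the moment at which its call begins. There is no depth.
- ctrl.finish_job(): hands the job in; it is judged then, once.
The state is a dict: "time_s": time; "joints": joint angles; "dq": joint speeds; "tau": joint torques, N m; "eef_pos": TCP position; "ee_rot": TCP orientation; "force": force on the tool from outside, world axes, zero at the start; "wrist_torque": the same for the moment, N m; "grip_width": opening from 0.0 (shut) to 1.0 (fully open); "grip_force": force on a finger pad.
Only numpy, scipy, OpenCV 4.12 (cv2) and the standard library are available. Lean on these libraries where they do the work, as an engineer would, in place of code of your own. Each camera call takes 0.05 s, during which the arm holds its last target. There are 200 camera calls.

### The job

Build the sensor canister upright on the blue assembly stand, one module at a time from the bottom up: the black battery bay first, then the green electronics bay, then the yellow sensor bay, and the red nose cap on top. Set each module gently down, not dropped, until it sits fully home and flat on the one below, and let go of it. Leave the spare grey camera bay where it stands, and do not build on the white stand.

Things in the scene. Friction and masses are not known exactly. Their poses are not given: they have to be found in the camera images.
- stand_blue: Blue assembly stand, fixed to the bench: a disc 84 mm across and 16 mm high carrying in its middle a round spigot 43 mm across and 9 mm high, tapering to 36 mm. The canister is built on this one. Origin: centre of its underside on the bench, z up. A module set on it sits flat on the disc, its origin 16 mm above this one
- stand_white: White assembly stand, fixed to the bench: a disc 84 mm across and 16 mm high carrying in its middle a round spigot 43 mm across and 9 mm high, tapering to 36 mm. Of the same shape; not used in this job. Origin: centre of its underside on the bench, z up. A module set on it sits flat on the disc, its origin 16 mm above this one
- battery: Battery bay: black. Loose, upright, round printed module of 56 mm diameter; shell 46 mm high, topped by a round spigot 43 mm across and 9 mm high, tapering to 36 mm (55 mm in all); two brass contacts on the spigot. Socket under it: 46 mm wide, 10 mm deep. Origin: centre of its underside, z up; yaw does not matter. A module seated on it has its origin 46 mm above this one
- electronics: Electronics bay: green. Loose, upright, round printed module of 56 mm diameter; shell 36 mm high, topped by a round spigot 43 mm across and 9 mm high, tapering to 36 mm (45 mm in all); a black chip and a silver connector on the spigot. Socket under it: 46 mm wide, 10 mm deep. Origin: centre of its underside, z up; yaw does not matter. A module seated on it has its origin 36 mm above this one
- sensor: Sensor bay: yellow. Loose, upright, round printed module of 56 mm diameter; shell 32 mm high, topped by a round spigot 43 mm across and 9 mm high, tapering to 36 mm (41 mm in all); a steel sensor button on the spigot, black ribs round the side. Socket under it: 46 mm wide, 10 mm deep. Origin: centre of its underside, z up; yaw does not matter. A module seated on it has its origin 32 mm above this one
- nosecap: Nose cap: red, loose, 56 mm in diameter, 48 mm high, standing upright; its side is straight up to 32 mm, then domed, with no spigot. Socket under it: 46 mm wide, 10 mm deep. Origin: centre of its underside, z up; round, so its yaw does not matter
- camera_spare: Spare camera bay: grey with a black lens. Loose, upright, round printed module of 56 mm diameter; shell 36 mm high, topped by a round spigot 43 mm across and 9 mm high, tapering to 36 mm (45 mm in all); to be left where it stands. Socket under it: 46 mm wide, 10 mm deep. Origin: centre of its underside, z up; yaw does not matter. A module seated on it has its origin 36 mm above this one
Mind the look-alikes: they are no part of the job. Leave any pink or purple look-alike of the battery alone. Of the things that look like the sensor, take the one that is farthest to the robot's right at the start.

How it is judged:
By the outcome, as a careful person would: the job done as asked, in the order asked, and still so for the second after the job is handed in, with the robot touching nothing.
It also fails if it takes over 128 s, if anything falls off the work surface, if the arm or the gripper's body presses on something with over 40 N, if the wrist force passes 120 N, or if a joint passes its speed limit or range.

## Working session

There is one attempt and no reset: what is moved stays moved. The work goes in short steps, Python scripts to look and compute and a shell command to move; the robot and the scene stay as the last step left them, time stands still between calls to the robot, and variables do not carry over. Pictures are saved under pics/ and viewed, at most 14 in all, crops included, and the job is handed in when it is done.

```bash
mkdir -p pics
cat > h.py <<'E'
import numpy as np, cv2
from rig import ctrl, optics
def cap(n,f):
    c=optics.capture(n); cv2.imwrite('pics/'+f+'.png',c['img']); np.savez('pics/'+f,**c); return c
def ray(f,u,v,z):
    c=np.load('pics/'+f+'.npz'); K,R,t=c['K'],c['R'],c['t']
    d=R.T@np.linalg.solve(K,[u,v,1.]); o=-R.T@t
    return o+d*(z-o[2])/d[2]
def proj(f,X):
    c=np.load('pics/'+f+'.npz'); p=c['K']@(c['R']@np.array(X,float)+c['t']); return p[:2]/p[2]
E
python3 - <<'E'
from h import *
for n in('top','scene'):
    c=cap(n,n+'0'); print(n,-c['R'].T@c['t'],c['K'][0,0],c['R'])
print(ctrl.sense())
E
```

```text
top [ 364.98877827  -36.16688531 1511.74461839] 511.6315090240358 [[ 0.0147901  -0.99973311  0.01774697]
 [-0.99833496 -0.01575446 -0.05548971]
 [ 0.05575449 -0.01689672 -0.99830153]]
scene [1058.76015411 -388.74147477  645.66222961] 396.242792813357 [[ 0.5126832   0.85856001 -0.00553626]
 [ 0.56253071 -0.34076875 -0.75328339]
 [-0.64862558  0.38308142 -0.65767278]]
{'time_s': 0.1, 'joints': array([-1.51643076e+00,  3.13406230e-01,  1.49833825e+00,  1.23324459e-05,
        1.33097512e+00, -2.23403780e-01]), 'dq': array([ 1.70230530e-03, -1.64798428e-03, -3.24056352e-04, -6.65242666e-05,
       -7.23175364e-05, -3.35472903e-04]), 'tau': array([ 1.66720551e-03, -4.12906301e+01, -2.60143876e+01, -2.71070776e-04,
        3.04493740e-03,  4.99513519e-06]), 'eef_pos': array([ 143.93835436, -504.66041744,  230.79466687]), 'ee_rot': array([-5.60958318e-04,  9.90371063e-01,  1.38437137e-01,  5.35352918e-05]), 'force': array([ 0.25172321, -0.37656483,  0.35277933]), 'wrist_torque': array([ 0.02533243,  0.0120628 , -0.01468101]), 'grip_force': 0.0, 'grip_width': 0.9994354123633116}
```

View pics/top0.png

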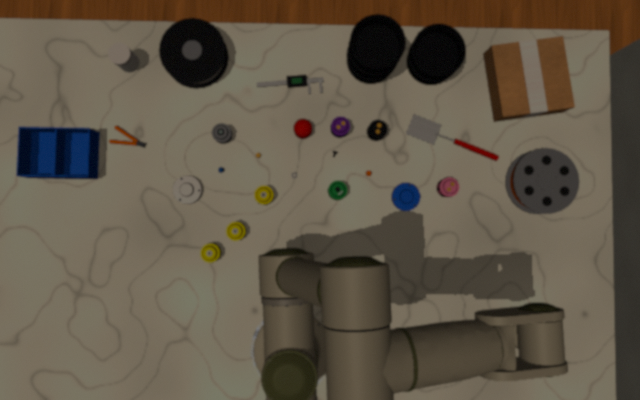

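View pics/scene0.png

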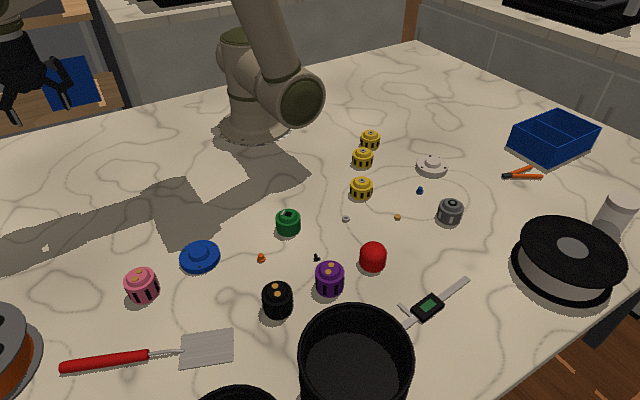

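The top view has +x up and −y to the right. It shows black at (377,130), purple at (341,127), red at (303,128), green at (338,190), blue stand at (406,196), pink at (448,187), and yellows at (264,195), (236,231) and (211,252). The rightmost yellow is the one at (264,195). I'll enlarge it.

Run:
```python
from h import *
im=cv2.imread('pics/top0.png')[110:220,240:440]
im=cv2.convertScaleAbs(im,alpha=1.8)
cv2.imwrite('pics/c1.png',cv2.resize(im,None,fx=4,fy=4,interpolation=cv2.INTER_CUBIC))
im=cv2.imread('pics/scene0.png')[130:330,170:400]
cv2.imwrite('pics/c2.png',cv2.resize(cv2.convertScaleAbs(im,alpha=1.5),None,fx=3,fy=3,interpolation=cv2.INTER_CUBIC)[:600])
```

```text
(no output)
```

View pics/c1.png

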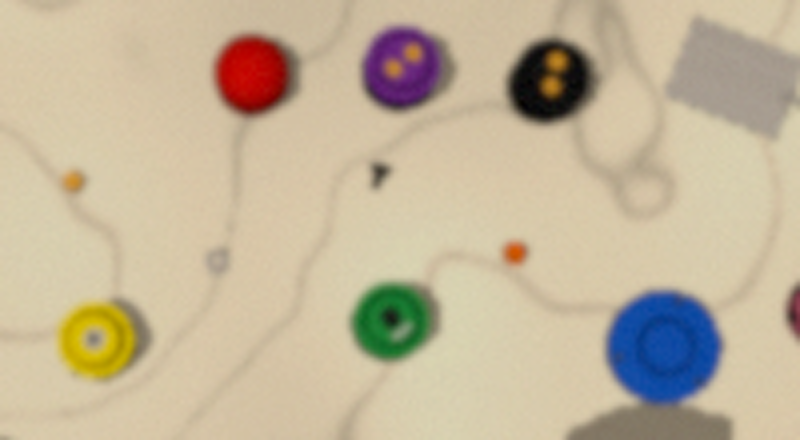

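View pics/c2.png

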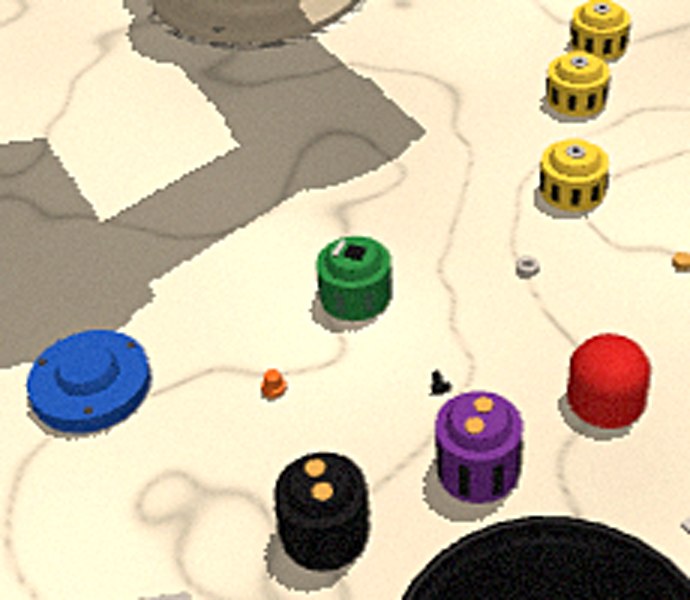

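The crops confirm the identities. Black, green, yellow and red are clear of their neighbours. Next I'll fit each colour silhouette to a projected cylinder in both views.

```bash
cat >> h.py <<'E'
from scipy.optimize import least_squares
def pts(prof):
    a=np.linspace(0,2*np.pi,72,endpoint=False)
    return np.vstack([np.c_[r*np.cos(a),r*np.sin(a),0*a+z] for r,z in prof])
def bb(f,P):
    c=np.load('pics/'+f+'.npz'); q=(P@c['R'].T+c['t'])@c['K'].T; q=q[:,:2]/q[:,2:]
    return np.r_[q.min(0),q.max(0)]
def mask(img,k):
    h=cv2.cvtColor(img,cv2.COLOR_BGR2HSV); H,S,V=[x.astype(int) for x in cv2.split(h)]
    g={'red':((H<6)|(H>174))&(S>150),'green':(H>50)&(H<85)&(S>110),'yellow':(H>22)&(H<33)&(S>170),'blue':(H>100)&(H<120)&(S>130),'black':V<45,'spig':None}
    return g[k].astype(np.uint8)
PROF={'red':[(28,0),(28,32),(20,43),(8,48)],'green':[(28,0),(28,36),(21.5,36),(18,45)],'yellow':[(28,0),(28,32),(21.5,32),(18,41)],'black':[(28,0),(28,46),(21.5,46),(18,55)],'blue':[(42,0),(42,16),(18,25)]}
def locate(f,k,u,v,x0,w=24):
    img=np.load('pics/'+f+'.npz')['img']; m=mask(img,k); n,l,s,_=cv2.connectedComponentsWithStats(cv2.morphologyEx(m,cv2.MORPH_CLOSE,np.ones((5,5),np.uint8)))
    i=l[v,u]; x,y,a,b=s[i,:4]; box=np.array([x-.5,y-.5,x+a-.5,y+b-.5])
    F=lambda p:bb(f,pts(PROF[k])+[p[0],p[1],0])-box
    r=least_squares(F,x0); return r.x,r.fun
E
python3 - <<'E'
from h import *
T=dict(red=(303,128),green=(336,192),yellow=(260,195),blue=(400,196),black=(372,132))
S=dict(red=(373,258),green=(288,231),yellow=(358,184),blue=(190,262),black=(270,305))
for k in T:
    x0=ray('top0',*T[k],30)[:2]
    for f,D in(('top0',T),('scene0',S)):
        r,e=locate(f,k,*D[k],x0); print(k,f,r.round(1),e.round(1))
R=lambda x,y,z:ray('top0',240+(x+.5)/4-.5,110+(y+.5)/4-.5,z).round(1)
print('hand: red',R(252,74,24),'yel',R(94,338,41),'grn',R(392,319,45),'blue',R(666,345,25),'blk',R(553,74,55))
E
```

```text
red top0 [648.  -19.5] [-0.6 -0.9  0.6  0.9]
red scene0 [646.2 -20.8] [-0.2  0.2  0.2 -0.2]
green top0 [ 466.3 -124.5] [-0.9 -1.4  0.9  1.5]
green scene0 [ 466.1 -125. ] [-0.8 -0.4  0.9  0.3]
yellow top0 [449.9  89.6] [-0.5 -0.9  0.6  0.9]
yellow scene0 [449.1  88. ] [-0.6 -0.8  0.6  0.7]
blue top0 [ 449.7 -327.9] [-1.2 -0.8  1.2  0.8]
blue scene0 [ 450.3 -327.4] [-0.7 -0.8  0.7  0.6]
black top0 [ 644.6 -239.6] [-0.6 -1.4  0.6  1.4]
black scene0 [ 644.3 -238.1] [-0.6 -0.6  0.6  0.5]
hand: red [646.5 -19.9  24. ] yel [449.8  90.4  41. ] grn [ 466.6 -123.6   45. ] blue [ 452.2 -325.2   25. ] blk [ 644.5 -236.8   55. ]
```

Both cameras and my hand readings agree to about 2 mm. The positions I'll use:

| Item | x (mm) | y (mm) |
|---|---|---|
| black | 644.5 | −238.8 |
| green | 466.3 | −124.7 |
| yellow | 449.5 | 89 |
| red | 647 | −20 |
| blue stand | 450 | −327.5 |

First I move above the battery.

```bash
python3 -m handwheel '[[[-1,0.6,0.1,0,-1],[-1,0.8,0.4,0,-1],[-1,0.8,0.5,0,0],[-1,0.8,0.5,0,0],[-1,0.8,0.5,0,0],[-1,0.8,0.5,0,0],[-1,0.8,0.5,0,0],[-1,0.8,0.5,0,0],[-1,0.8,0.5,0,0],[-1,0.8,0.5,0,0]]]' 40; python3 -m handwheel '[[[-1,0.8,0.4,0,0],[-1,0.7,0.3,0,0],[-1,0.4,0.1,0,0],[-1,0,0,0,0],[-1,0,0,0,0],[-1,0,0,0,0]]]'
```

```text
time_s: 1.1
eef_pos: [534.9, -278.7, 231.0]
ee_rot: [-0.0, 1.0, 0.0, -0.0]
force: [-0.8, -0.5, -0.1]
grip_width: 0.995
grip_force: 0.0
time_s: 1.7
eef_pos: [627.8, -240.7, 231.3]
ee_rot: [-0.0, 1.0, -0.0, -0.0]
force: [-0.4, -0.1, 0.4]
grip_width: 1.0
grip_force: 0.0
```

```bash
python3 -m handwheel '[[[-1,0.33,0.04,-0.5,0],[-1,0,0,-0.5,0],[-1,0,0,0,0],[-1,0,0,0,0]]]'
python3 - <<'E'
from h import *
cap('wrist','w1'); print(bb('w1',pts(PROF['black'])+[644.5,-238.8,0]).round(0),proj('w1',[644.5,-238.8,55]))
E
```

```text
time_s: 2.1
eef_pos: [644.6, -238.7, 182.3]
ee_rot: [0.0, 1.0, -0.0, 0.0]
force: [0.1, 0.3, 1.3]
grip_width: 0.999
grip_force: 0.0
[286. 141. 353. 215.] [319.2552526  186.43286355]
```

View pics/w1.png

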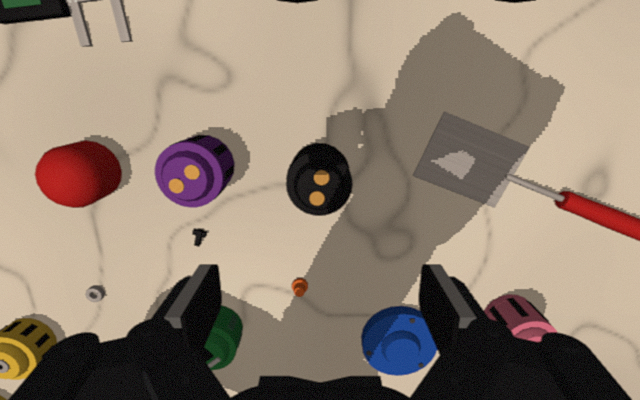

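The battery silhouette spans about (287–352, 143–215), with its spigot centre at (319,188). The prediction was (286–353, 141–215) and (319,186), so the position is confirmed. I descend and grip.

```bash
python3 -m handwheel '[[[-1,0,0,-0.7,0],[-1,0,0,-0.7,0],[-1,0,0,-0.7,0],[-1,0,0,-0.6,0],[-1,0,0,-0.5,0],[-1,0,0,-0.26,0],[-1,0,0,0,0],[-1,0,0,0,0]]]'; python3 -m handwheel '[[[1,0,0,0,0],[1,0,0,0,0],[1,0,0,0,0],[1,0,0,0,0],[1,0,0,0,0],[1,0,0,0,0],[1,0,0,0,0],[1,0,0,0,0]]]' 40
```

```text
time_s: 2.95
eef_pos: [645.8, -238.7, 10.3]
ee_rot: [0.001, 1.0, -0.0, 0.001]
force: [-0.3, 0.2, 0.2]
grip_width: 1.0
grip_force: 0.0
time_s: 3.75
eef_pos: [645.6, -238.4, 9.8]
ee_rot: [0.001, 1.0, 0.0, 0.001]
force: [-1.0, 0.1, 6.1]
grip_width: 0.647
grip_force: 42.1
```

```bash
python3 -m handwheel '[[[1,0,0,0.3,0],[1,0,0,0.7,0],[1,0,0,0.8,0],[1,-0.4,-0.18,0,0],[1,-0.7,-0.32,0,0],[1,-0.7,-0.32,0,0],[1,-0.7,-0.32,0,0],[1,-0.7,-0.32,0,0],[1,-0.5,-0.23,0,0],[1,-0.2,-0.09,0,0]]]'; python3 -m handwheel '[[[1,0,0,-0.5,0],[1,0,0,0,0],[1,0,0,0,0],[1,0,0,0,0]]]'
python3 - <<'E'
from h import *
cap('scene','s1'); p=ctrl.sense()['eef_pos']; print(p)
im=cv2.imread('pics/s1.png')[150:320,90:310]
cv2.imwrite('pics/c3.png',cv2.resize(cv2.convertScaleAbs(im,alpha=1.8),None,fx=3.5,fy=3.5,interpolation=cv2.INTER_CUBIC))
E
```

```text
time_s: 4.75
eef_pos: [448.3, -328.2, 99.3]
ee_rot: [0.0, 1.0, -0.001, 0.0]
force: [0.0, 0.8, -1.7]
grip_width: 0.647
grip_force: 42.8
time_s: 5.15
eef_pos: [450.8, -327.2, 74.3]
ee_rot: [0.001, 1.0, 0.0, 0.001]
force: [-0.2, 0.6, -0.8]
grip_width: 0.647
grip_force: 43.0
[ 450.7674615  -327.19285638   74.28679641]
```

View pics/c3.png

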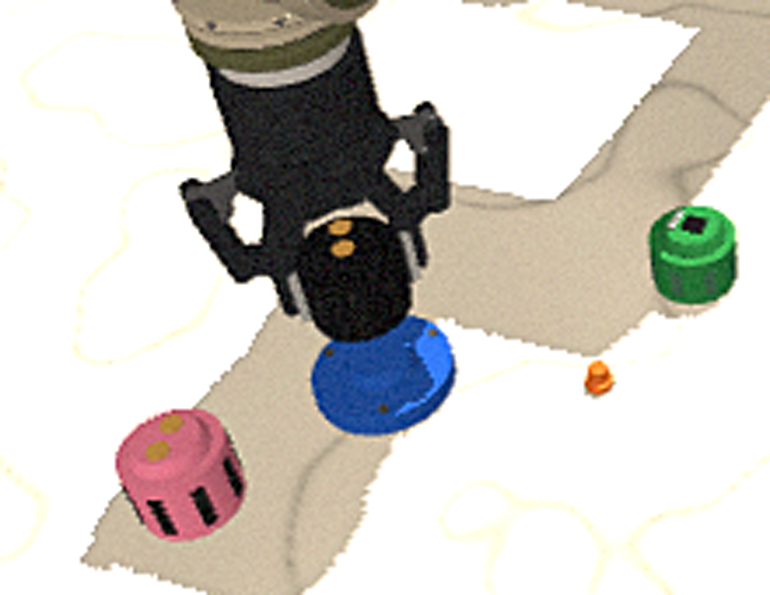

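The battery is held upright above the blue stand. Its bottom rim in the crop runs from (303,310) to (412,308), with its lowest point at (360,341). I'll compare that with the prediction.

```bash
python3 - <<'E'
from h import *
b=bb('s1',pts([(28,0)])+[449.7,-327.2,64.5]); print(((b-np.array([90,150]*2))*3.5).round(0))
E
python3 -m handwheel '[[[1,0,0,-0.4,0],[1,0,0,-0.2,0],[1,0,0,-0.2,0],[1,0,0,-0.1,0],[1,0,0,0,0],[1,0,0,0,0]]]'
```

```text
[312. 271. 412. 341.]
time_s: 5.8
eef_pos: [450.2, -327.1, 28.6]
ee_rot: [0.0, 1.0, 0.0, 0.0]
force: [1.4, 1.9, -1.4]
grip_width: 0.643
grip_force: 43.0
```

It has entered the socket with no contact force. I lower it the last 3 mm.

```bash
python3 -m handwheel '[[[1,0,0,-0.03,0],[1,0,0,-0.03,0],[1,0,0,0,0],[1,0,0,0,0]]]'
```

```text
time_s: 6.2
eef_pos: [450.5, -327.3, 25.8]
ee_rot: [0.0, 1.0, 0.0, 0.001]
force: [3.4, 1.3, 2.3]
grip_width: 0.645
grip_force: 43.4
```

```bash
python3 -m handwheel '[[[1,0,0,-0.02,0],[1,0,0,-0.01,0],[1,0,0,0,0],[1,0,0,0,0]]]'
```

```text
time_s: 6.6
eef_pos: [450.5, -327.4, 25.7]
ee_rot: [0.001, 1.0, 0.0, 0.001]
force: [-1.0, 5.6, 18.5]
grip_width: 0.643
grip_force: 45.0
```

Firm contact at the seated height. I release, rise and go to the green bay.

```bash
python3 -m handwheel '[[[0.2,0,0,0,0],[-0.2,0,0,0,0],[-1,0,0,0,0],[-1,0,0,0,0],[-1,0,0,0,0],[-1,0,0,0,0],[-1,0,0,0.3,0],[-1,0,0,0.6,0],[-1,0,0,0.8,0],[-1,0,0,0.8,0]]]'; python3 -m handwheel '[[[-1,0,0.4,0,0],[-1,0.1,0.7,0,0],[-1,0.1,0.7,0,0],[-1,0.1,0.7,0,0],[-1,0,0.7,0,0],[-1,0,0.5,0,0],[-1,0,0.35,0,0],[-1,0,0,0,0],[-1,0,0,0,0],[-1,0,0,0,0]]]'
python3 - <<'E'
from h import *
cap('scene','s2');cap('wrist','w2')
im=cv2.imread('pics/s2.png')[150:320,90:310]
a=cv2.resize(cv2.convertScaleAbs(im,alpha=1.8),(440,340));b=cv2.resize(cv2.imread('pics/w2.png'),(360,225))
o=np.zeros((340,800,3),np.uint8);o[:,:440]=a;o[:225,440:]=b;cv2.imwrite('pics/c4.png',o)
E
```

```text
time_s: 7.6
eef_pos: [449.7, -326.9, 149.9]
ee_rot: [-0.0, 1.0, 0.0, -0.0]
force: [0.2, -0.6, 0.6]
grip_width: 0.999
grip_force: 0.0
time_s: 8.6
eef_pos: [465.1, -125.5, 148.7]
ee_rot: [0.0, 1.0, -0.0, 0.0]
force: [-0.4, 0.2, -0.1]
grip_width: 1.002
grip_force: 0.0
```

View pics/c4.png

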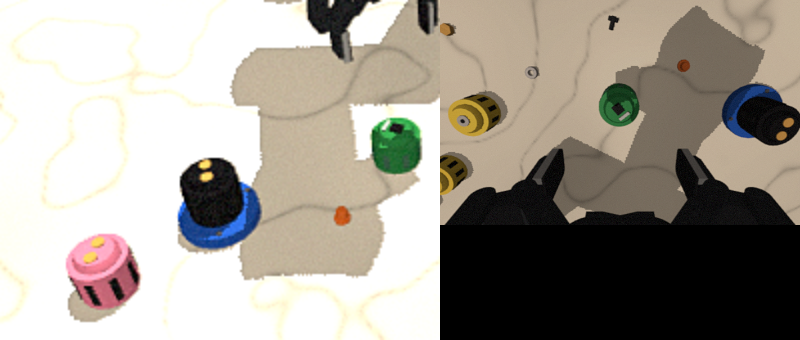

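The battery sits flat on the blue stand, and green has not moved. I descend to green (TCP z about 5) and grip.

```bash
python3 -m handwheel '[[[-1,0.02,0.02,-0.6,0],[-1,0,0,-0.7,0],[-1,0,0,-0.6,0],[-1,0,0,-0.5,0],[-1,0,0,-0.3,0],[-1,0,0,-0.15,0],[-1,0,0,0,0],[-1,0,0,0,0]]]'; python3 -m handwheel '[[[1,0,0,0,0],[1,0,0,0,0],[1,0,0,0,0],[1,0,0,0,0],[1,0,0,0,0],[1,0,0,0,0],[1,0,0,0,0],[1,0,0,0,0]]]' 40
```

```text
time_s: 9.5
eef_pos: [466.4, -124.0, 6.9]
ee_rot: [0.0, 1.0, -0.0, 0.0]
force: [0.6, 0.4, 0.7]
grip_width: 1.002
grip_force: 0.0
time_s: 10.3
eef_pos: [466.3, -123.8, 7.2]
ee_rot: [0.0, 1.0, 0.0, 0.0]
force: [-2.8, 0.1, 7.1]
grip_width: 0.638
grip_force: 41.4
```

```bash
python3 -m handwheel '[[[1,0,0,0.3,0],[1,0,0,0.8,0],[1,0,0,0.9,0],[1,0,-0.4,0,0],[1,-0.1,-0.7,0,0],[1,-0.1,-0.7,0,0],[1,-0.12,-0.7,0,0],[1,0,-0.7,0,0],[1,0,-0.57,0,0],[1,0,-0.3,0,0]]]'; python3 -m handwheel '[[[1,0,0,-0.1,0],[1,0,0,0,0],[1,0,0,0,0],[1,0,0,0,0]]]'
python3 - <<'E'
from h import *
cap('scene','s3'); cap('top','t3');p=ctrl.sense()['eef_pos']; print(p)
im=cv2.imread('pics/s3.png')[170:310,110:270]
b=cv2.resize(cv2.convertScaleAbs(im,alpha=1.8),None,fx=4,fy=4,interpolation=cv2.INTER_CUBIC)
# predicted rims: module bottom (green) at TCP, battery shell top
for z,X,col in((p[2]-7.2,p[:2],(255,0,255)),(62,(450,-327.4),(255,255,0))):
    for q in pts([(28,0)]): 
        u=(proj('s3',[X[0]+q[0],X[1]+q[1],z])-[110,170]+.5)*4-.5; cv2.circle(b,tuple(int(round(a)) for a in u),1,col,-1)
cv2.imwrite('pics/c5.png',b)
E
```

```text
time_s: 11.3
eef_pos: [449.7, -329.1, 106.4]
ee_rot: [0.0, 1.0, -0.001, 0.0]
force: [0.2, 1.1, -1.0]
grip_width: 0.648
grip_force: 42.9
time_s: 11.7
eef_pos: [450.3, -326.1, 101.4]
ee_rot: [-0.0, 1.0, 0.001, -0.0]
force: [-0.2, 0.0, -1.1]
grip_width: 0.642
grip_force: 42.9
[ 450.24748386 -326.51973488  101.52044386]
```

View pics/c5.png

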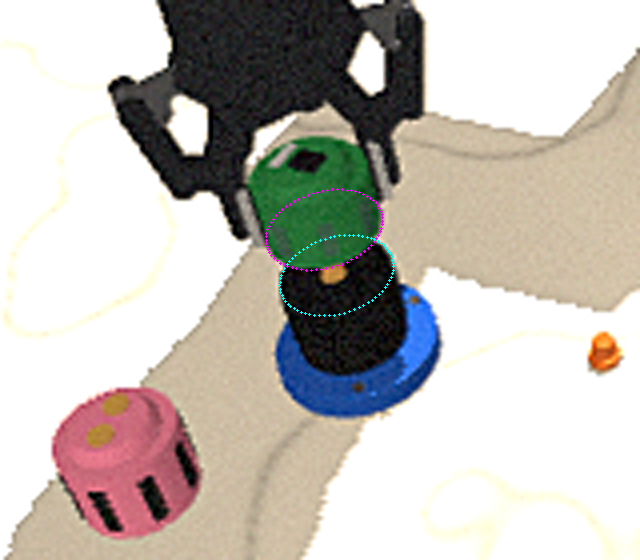

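The predicted rims match green's bottom (centre about (324,228)) and the battery's shell top (337,276), so the two are aligned. I lower slowly towards the seated TCP height of about 69.

```bash
python3 -m handwheel '[[[1,0,-0.02,-0.2,0],[1,0,0,-0.1,0],[1,0,0,-0.1,0],[1,0,0,-0.1,0],[1,0,0,-0.06,0],[1,0,0,0,0],[1,0,0,0,0]]]'; python3 -m handwheel '[[[1,0,0,-0.03,0],[1,0,0,-0.03,0],[1,0,0,-0.03,0],[1,0,0,0,0],[1,0,0,0,0]]]'
```

```text
time_s: 12.5
eef_pos: [450.1, -328.2, 73.4]
ee_rot: [0.0, 1.0, 0.0, 0.0]
force: [-0.4, -0.2, -1.0]
grip_width: 0.642
grip_force: 42.9
time_s: 13.0
eef_pos: [450.1, -328.2, 69.2]
ee_rot: [0.0, 1.0, 0.0, 0.0]
force: [-0.7, 2.3, 5.5]
grip_width: 0.641
grip_force: 43.1
```

```bash
python3 -m handwheel '[[[1,0,0,-0.02,0],[1,0,0,0,0],[1,0,0,0,0]]]'
```

```text
time_s: 13.3
eef_pos: [450.2, -328.3, 69.2]
ee_rot: [0.0, 1.0, 0.0, 0.0]
force: [-3.0, 4.3, 14.0]
grip_width: 0.639
grip_force: 44.5
```

Seated at 69.2 with rising force. I release, rise and go to yellow.

```bash
python3 -m handwheel '[[[0.2,0,0,0,0],[-0.2,0,0,0,0],[-1,0,0,0,0],[-1,0,0,0,0],[-1,0,0,0,0],[-1,0,0,0,0],[-1,0,0,0.3,0],[-1,0,0,0.6,0],[-1,0,0,0.6,0],[-1,0,0,0.5,0]]]'; python3 -m handwheel '[[[-1,0,0.4,0,0],[-1,0,0.7,0,0],[-1,0,0.8,0,0],[-1,0,0.9,0,0],[-1,0,0.9,0,0],[-1,0,0.9,0,0],[-1,0,0.9,0,0],[-1,0,0.9,0,0],[-1,0,0.8,0,0],[-1,0,0.7,0,0]]]';python3 -m handwheel '[[[-1,0,0.4,-0.4,0],[-1,0,0,-0.4,0],[-1,0,0,0,0],[-1,0,0,0,0]]]'
python3 - <<'E'
from h import *
print(ctrl.sense()['eef_pos']);cap('scene','s4');cap('wrist','w4');b0=bb('w4',pts(PROF['yellow'])+[449.5,89,0])
im=cv2.imread('pics/s4.png')[150:320,90:310]
a=cv2.resize(cv2.convertScaleAbs(im,alpha=1.8),(440,340));b=cv2.imread('pics/w4.png')
cv2.rectangle(b,tuple(b0[:2].astype(int).tolist()),tuple(b0[2:].astype(int).tolist()),(255,0,255),1)
b=cv2.resize(b[50:300,200:440],(346,360))
o=np.zeros((360,786,3),np.uint8);o[:340,:440]=a;o[:,440:]=b;cv2.imwrite('pics/c6.png',o)
E
```

```text
time_s: 14.3
eef_pos: [450.1, -328.2, 169.3]
ee_rot: [0.0, 1.0, 0.0, 0.0]
force: [-0.2, -0.2, 0.3]
grip_width: 0.999
grip_force: 0.0
time_s: 15.3
eef_pos: [449.7, 68.8, 167.9]
ee_rot: [-0.0, 1.0, 0.0, 0.0]
force: [0.9, -0.1, 0.3]
grip_width: 1.0
grip_force: 0.0
time_s: 15.7
eef_pos: [450.2, 86.7, 128.2]
ee_rot: [0.0, 1.0, -0.0, -0.0]
force: [0.4, 0.4, 1.4]
grip_width: 1.0
grip_force: 0.0
[450.19119139  86.66553734 128.19730732]
```

View pics/c6.png

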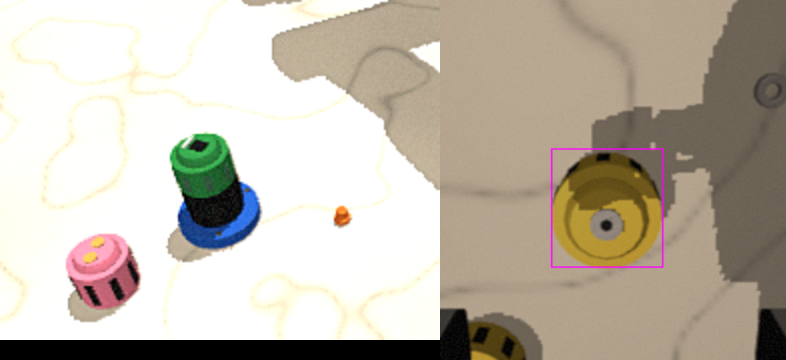

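Green is seated flush on the battery, and the yellow bay at (606,210) fills its predicted box. I descend and grip it.

```bash
python3 -m handwheel '[[[-1,0,0.04,-0.5,0],[-1,0,0,-0.6,0],[-1,0,0,-0.6,0],[-1,0,0,-0.4,0],[-1,0,0,-0.26,0],[-1,0,0,-0.1,0],[-1,0,0,0,0],[-1,0,0,0,0]]]'; python3 -m handwheel '[[[1,0,0,0,0],[1,0,0,0,0],[1,0,0,0,0],[1,0,0,0,0],[1,0,0,0,0],[1,0,0,0,0],[1,0,0,0,0],[1,0,0,0,0]]]' 40
```

```text
time_s: 16.6
eef_pos: [450.7, 88.7, 5.7]
ee_rot: [0.0, 1.0, -0.0, 0.001]
force: [-0.0, 0.1, 0.7]
grip_width: 1.002
grip_force: 0.0
time_s: 17.4
eef_pos: [450.3, 88.9, 5.6]
ee_rot: [0.0, 1.0, 0.0, 0.001]
force: [-2.1, -0.5, 8.2]
grip_width: 0.639
grip_force: 41.0
```

```bash
python3 -m handwheel '[[[1,0,0,0.3,0],[1,0,0,0.7,0],[1,0,0,0.8,0],[1,0,0,0.7,0],[1,0,-0.3,0.22,0],[1,0,-0.7,0,0],[1,0,-0.8,0,0],[1,0,-0.8,0,0],[1,0,-0.8,0,0],[1,0,-0.8,0,0]]]'; python3 -m handwheel '[[[1,0,-0.8,0,0],[1,0,-0.8,0,0],[1,0,-0.8,0,0],[1,0,-0.7,0,0],[1,0,-0.6,0,0],[1,0,-0.44,0,0],[1,0,0,0,0],[1,0,0,0,0],[1,0,0,0,0],[1,0,0,0,0]]]'
python3 - <<'E'
from h import *
cap('scene','s5'); p=ctrl.sense()['eef_pos']; print(p)
im=cv2.imread('pics/s5.png')[150:290,110:270]
b=cv2.resize(cv2.convertScaleAbs(im,alpha=1.8),None,fx=4,fy=4,interpolation=cv2.INTER_CUBIC)
for z,X,col in((p[2]-5.6,p[:2],(255,0,255)),(98,(450,-327.8),(0,0,255))):
    for q in pts([(28,0)]): 
        u=(proj('s5',[X[0]+q[0],X[1]+q[1],z])-[110,150]+.5)*4-.5; cv2.circle(b,tuple(int(round(a)) for a in u),1,col,-1)
cv2.imwrite('pics/c7.png',b)
E
```

```text
time_s: 18.4
eef_pos: [449.7, -122.7, 141.1]
ee_rot: [0.0, 1.0, 0.0, 0.0]
force: [0.6, 0.2, -0.2]
grip_width: 0.641
grip_force: 42.7
time_s: 19.4
eef_pos: [450.2, -327.3, 141.0]
ee_rot: [-0.0, 1.0, 0.001, 0.0]
force: [0.2, 0.2, -0.8]
grip_width: 0.644
grip_force: 42.7
[ 450.20454989 -327.39078678  140.97889776]
```

View pics/c7.png

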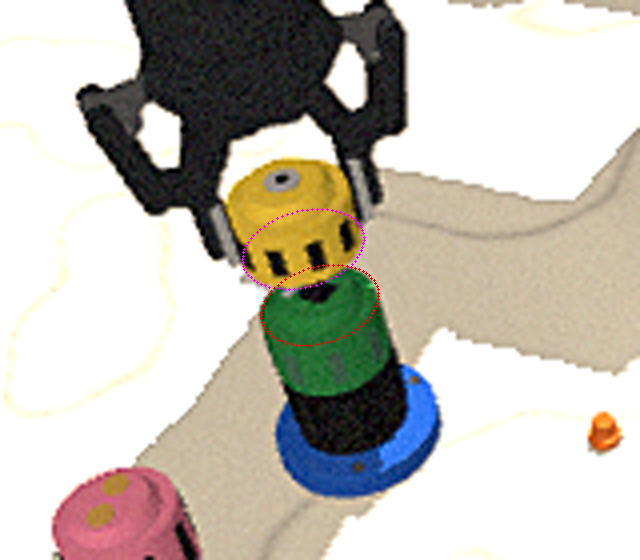

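The yellow bottom rim (304,250) and green shell rim (320,305) fit their predictions, so the bay is aligned above the stack. I lower to the seated TCP height of about 103.6.

```bash
python3 -m handwheel '[[[1,0,-0.01,-0.3,0],[1,0,0,-0.1,0],[1,0,0,-0.1,0],[1,0,0,-0.1,0],[1,0,0,-0.07,0],[1,0,0,0,0],[1,0,0,0,0]]]'; python3 -m handwheel '[[[1,0,0,-0.03,0],[1,0,0,-0.03,0],[1,0,0,-0.03,0],[1,0,0,0,0],[1,0,0,0,0]]]'
```

```text
time_s: 20.15
eef_pos: [450.1, -328.7, 107.5]
ee_rot: [0.0, 1.0, 0.0, 0.0]
force: [0.9, -0.3, -0.4]
grip_width: 0.641
grip_force: 42.7
time_s: 20.65
eef_pos: [450.2, -328.7, 103.7]
ee_rot: [0.0, 1.0, 0.0, 0.0]
force: [-2.0, 1.7, 7.5]
grip_width: 0.642
grip_force: 43.6
```

```bash
python3 -m handwheel '[[[1,0,0,-0.02,0],[1,0,0,0,0],[1,0,0,0,0]]]'; python3 -m handwheel '[[[0.2,0,0,0,0],[-0.2,0,0,0,0],[-1,0,0,0,0],[-1,0,0,0,0],[-1,0,0,0,0],[-1,0,0,0,0],[-1,0,0,0.3,0],[-1,0,0,0.6,0],[-1,0,0,0.6,0],[-1,0,0,0.4,0]]]'; python3 -m handwheel '[[[-1,0.2,0.4,0,0],[-1,0.5,0.7,0,0],[-1,0.5,0.8,0,0],[-1,0.5,0.8,0,0],[-1,0.5,0.8,0,0],[-1,0.5,0.8,0,0],[-1,0.5,0.8,0,0],[-1,0.4,0.6,0,0],[-1,0.3,0.4,0,0],[-1,0,0,0,0]]]';python3 -m handwheel '[[[-1,0,0,-0.6,0],[-1,0,0,-0.6,0],[-1,0,0,0,0],[-1,0,0,0,0]]]'
python3 - <<'E'
from h import *
print(ctrl.sense()['eef_pos']);cap('scene','s6');cap('wrist','w6');b0=bb('w6',pts(PROF['red'])+[647,-20,0])
im=cv2.imread('pics/s6.png')[150:320,90:310]
a=cv2.resize(cv2.convertScaleAbs(im,alpha=1.8),(440,340));b=cv2.imread('pics/w6.png')
cv2.rectangle(b,tuple(b0[:2].astype(int).tolist()),tuple(b0[2:].astype(int).tolist()),(255,255,0),1)
b=cv2.resize(b[50:300,200:440],(346,360))
o=np.zeros((360,786,3),np.uint8);o[:340,:440]=a;o[:,440:]=b;cv2.imwrite('pics/c8.png',o)
E
```

```text
time_s: 20.95
eef_pos: [450.3, -328.8, 103.6]
ee_rot: [0.001, 1.0, 0.0, 0.001]
force: [-4.1, 3.2, 15.6]
grip_width: 0.643
grip_force: 44.3
time_s: 21.95
eef_pos: [450.3, -328.9, 198.8]
ee_rot: [0.001, 1.0, 0.0, 0.001]
force: [-0.4, -0.4, 0.1]
grip_width: 1.003
grip_force: 0.0
time_s: 22.95
eef_pos: [645.9, -20.9, 196.0]
ee_rot: [-0.0, 1.0, 0.002, -0.0]
force: [0.1, -0.0, 0.1]
grip_width: 1.003
grip_force: 0.0
time_s: 23.35
eef_pos: [645.0, -24.3, 137.6]
ee_rot: [0.0, 1.0, -0.0, 0.0]
force: [-0.4, 0.2, 0.7]
grip_width: 0.999
grip_force: 0.0
[644.99098278 -24.31639915 137.565266  ]
```

View pics/c8.png

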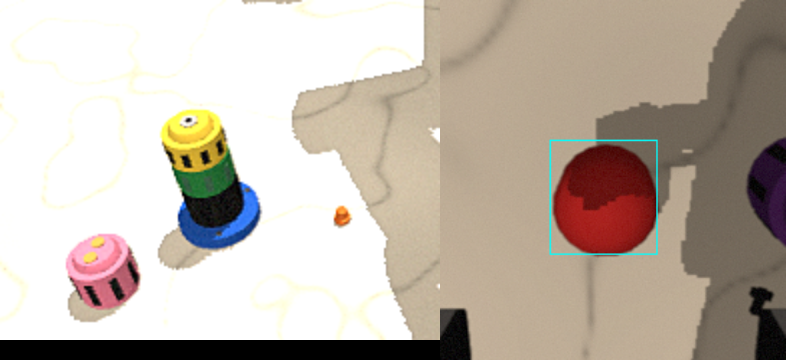

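Yellow is flush on the stack. The red cap at (605,200) sits in the predicted box to about 1 mm, so I use x = 646. I grip it.

```bash
python3 -m handwheel '[[[-1,0.03,0.08,-0.5,0],[-1,0,0,-0.7,0],[-1,0,0,-0.6,0],[-1,0,0,-0.5,0],[-1,0,0,-0.25,0],[-1,0,0,-0.1,0],[-1,0,0,0,0],[-1,0,0,0,0]]]'; python3 -m handwheel '[[[1,0,0,0,0],[1,0,0,0,0],[1,0,0,0,0],[1,0,0,0,0],[1,0,0,0,0],[1,0,0,0,0],[1,0,0,0,0],[1,0,0,0,0]]]' 40
```

```text
time_s: 24.25
eef_pos: [647.4, -19.8, 5.9]
ee_rot: [0.0, 1.0, 0.0, 0.001]
force: [-0.2, 0.5, -0.1]
grip_width: 1.0
grip_force: 0.0
time_s: 25.05
eef_pos: [647.0, -19.8, 5.5]
ee_rot: [0.0, 1.0, 0.0, 0.001]
force: [-2.4, -0.1, 6.9]
grip_width: 0.64
grip_force: 42.7
```

```bash
python3 -m handwheel '[[[1,0,0,0.3,0],[1,0,0,0.7,0],[1,0,0,0.8,0],[1,0,0,0.8,0],[1,0,0,0.5,0],[1,-0.2,-0.3,0.22,0],[1,-0.4,-0.6,0,0],[1,-0.5,-0.8,0,0],[1,-0.5,-0.8,0,0],[1,-0.5,-0.8,0,0]]]'; python3 -m handwheel '[[[1,-0.5,-0.8,0,0],[1,-0.5,-0.8,0,0],[1,-0.4,-0.6,0,0],[1,-0.3,-0.4,0,0],[1,-0.13,-0.27,0,0],[1,0,0,0,0],[1,0,0,0,0],[1,0,0,0,0],[1,0,0,0,0]]]'
python3 - <<'E'
from h import *
cap('scene','s7'); p=ctrl.sense()['eef_pos']; print(p)
im=cv2.imread('pics/s7.png')[130:270,100:260]
b=cv2.resize(cv2.convertScaleAbs(im,alpha=1.8),None,fx=4,fy=4,interpolation=cv2.INTER_CUBIC)
for z,X,col in((p[2]-5.5,p[:2],(255,0,255)),(130,(450,-328.2),(0,0,255))):
    for q in pts([(28,0)]): 
        u=(proj('s7',[X[0]+q[0],X[1]+q[1],z])-[100,130]+.5)*4-.5; cv2.circle(b,tuple(int(round(a)) for a in u),1,col,-1)
cv2.imwrite('pics/c9.png',b)
E
```

```text
time_s: 26.05
eef_pos: [540.3, -185.8, 171.4]
ee_rot: [0.0, 1.0, 0.0, 0.0]
force: [0.6, -1.7, -1.0]
grip_width: 0.643
grip_force: 42.5
time_s: 26.95
eef_pos: [450.6, -327.2, 170.3]
ee_rot: [-0.0, 1.0, 0.001, 0.0]
force: [1.1, -0.4, -0.5]
grip_width: 0.635
grip_force: 42.5
[ 450.54566631 -327.34135224  170.3257769 ]
```

View pics/c9.png

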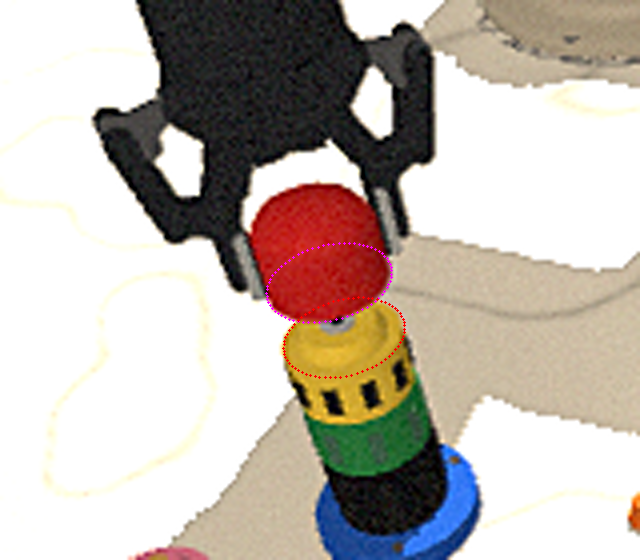

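The cap's bottom rim (328,283) and the yellow shell rim (345,338) match their predictions. I lower to the seated TCP height of about 135.5.

```bash
python3 -m handwheel '[[[1,0,-0.01,-0.25,0],[1,0,0,-0.1,0],[1,0,0,-0.1,0],[1,0,0,-0.1,0],[1,0,0,-0.07,0],[1,0,0,0,0],[1,0,0,0,0]]]'; python3 -m handwheel '[[[1,0,0,-0.03,0],[1,0,0,-0.03,0],[1,0,0,-0.03,0],[1,0,0,0,0],[1,0,0,0,0]]]'
```

```text
time_s: 27.7
eef_pos: [450.1, -328.7, 139.4]
ee_rot: [0.0, 1.0, 0.0, 0.0]
force: [-0.2, -0.1, -0.7]
grip_width: 0.638
grip_force: 42.5
time_s: 28.2
eef_pos: [450.2, -328.7, 135.4]
ee_rot: [0.0, 1.0, 0.0, 0.0]
force: [-0.2, 2.0, 5.9]
grip_width: 0.641
grip_force: 43.0
```

```bash
python3 -m handwheel '[[[1,0,0,-0.02,0],[1,0,0,0,0],[1,0,0,0,0]]]'; python3 -m handwheel '[[[0.2,0,0,0,0],[-0.2,0,0,0,0],[-1,0,0,0,0],[-1,0,0,0,0],[-1,0,0,0,0],[-1,0,0,0,0],[-1,0,0,0.3,0],[-1,0,0,0.6,0],[-1,0,0,0.6,0],[-1,0,0,0.5,0]]]'; python3 -m handwheel '[[[-1,0,0.4,0,0],[-1,0,0.7,0,0],[-1,0,0.7,0,0],[-1,0,0.7,0,0],[-1,0,0.4,0,0],[-1,0,0,0,0],[-1,0,0,0,0],[-1,0,0,0,0]]]'
python3 - <<'E'
from h import *
cap('scene','s8')
im=cv2.imread('pics/s8.png')[120:320,90:490]
cv2.imwrite('pics/c10.png',cv2.resize(cv2.convertScaleAbs(im,alpha=1.6),None,fx=2,fy=2))
E
```

```text
time_s: 28.5
eef_pos: [450.4, -328.9, 135.4]
ee_rot: [0.001, 1.0, 0.0, 0.001]
force: [-2.9, 2.7, 12.2]
grip_width: 0.64
grip_force: 43.8
time_s: 29.5
eef_pos: [450.1, -328.7, 235.3]
ee_rot: [0.0, 1.0, 0.0, 0.0]
force: [-0.1, 0.5, 0.1]
grip_width: 1.002
grip_force: 0.0
time_s: 30.3
eef_pos: [450.0, -184.6, 233.7]
ee_rot: [0.0, 1.0, -0.0, -0.0]
force: [-0.0, -0.2, -0.2]
grip_width: 1.0
grip_force: 0.0
```

View pics/c10.png

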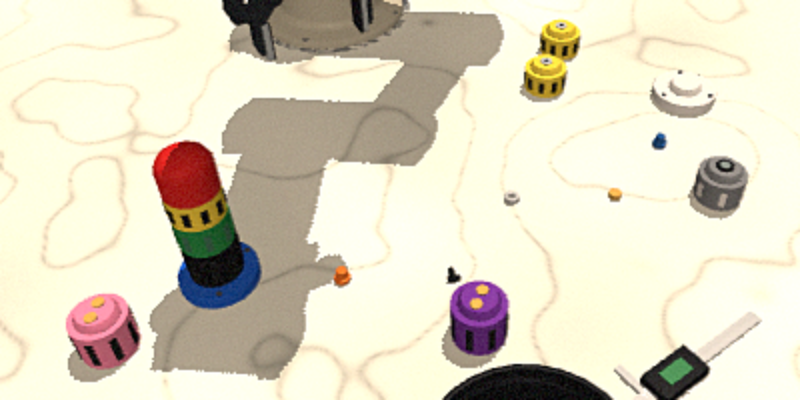

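The full stack stands flush on the blue stand at (205,225), the spare items are untouched, and the gripper is clear.

```bash
python3 -c "
from rig import ctrl; print(ctrl.finish_job())"
```

```text
the job is handed in; nothing more can be done
None
```

The canister stands on the blue stand, built battery, electronics, sensor, then nose cap. Each module was seated flush and released, the camera bay, white stand and look-alikes were left alone, and the job was handed in at about 30 s; no verdict was returned.

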